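Sort bottles, vial and culture dishes into their trays

TASK

Sort the things that stand on the near part of the bench, between you and the trays: stand the red-capped bottle and the brown dropper bottle in the blue tray, one in each bay, and the sample vial in the white tray. Stack the two culture dishes on the middle of the round yellow stand, the pink one below and the cream one squarely on top. Keep everything upright, set things down gently without dropping them, and leave the timer and the marker where they lie; the similar bottles at the back by the wall are not part of the job.

Things in the scene. Friction and masses are not known exactly. Their poses are not given: they have to be found in the camera images.
- reagent_bottle: Small clear bottle, white label on one side, red cap, 47 mm in diameter, 95 mm high; the cap is 32 mm in diameter from 77 to 95 mm height, to be gripped there. May lean 2 degrees on its rounded foot. (A like bottle at the back by the wall, over 0.9 m away, is not meant.) Loose, upright on the bench; origin at the centre of its underside, z up; round, so yaw does not matter.
- dropper_bottle: Small brown bottle with a grey cap, 38 mm in diameter, 78 mm high; the cap is 25 mm in diameter from 58 to 78 mm height, to be gripped there. May lean 2 degrees on its rounded foot. (A like bottle at the back by the wall, over 0.9 m away, is not meant.) Loose, upright on the bench; origin at the centre of its underside, z up; round, so yaw does not matter.
- sample_vial: Short clear vial of brown-pink content with a white cap, 20 mm in diameter, 51 mm high (cap 21 mm, from 40 mm up). Loose, upright on the bench; origin at the centre of its underside, z up; round, so yaw does not matter.
- dish_pink: Round flat culture dish with pink content and closed fixed lid, 62 mm in diameter (lid, from 4 mm height up; 58 mm below), 15 mm high, with a flat top; gripped across its diameter. Loose, upright on the bench; origin at the centre of its underside, z up; round, so yaw does not matter.
- dish_cream: The same dish with cream content: 62 mm in diameter, 15 mm high. Loose, upright on the bench; origin at the centre of its underside, z up; round, so yaw does not matter.
- bottle_tray: Blue open tray, fixed, 90 mm (its x) by 190 mm (its y), rim 22 mm high, walls and floor 4 mm; a wall across the middle (at y = 0, as high as the rim) leaves two bays, each 82 by 89 mm inside, centred at y = +47 and y = -47 mm. Origin at the centre of its underside, z up.
- vial_tray: White square open tray, fixed, 92 by 92 mm, rim 12 mm high, walls and floor 4 mm. Origin at the centre of its underside, z up.
- dish_stand: Round yellow stand, fixed: a flat disc 90 mm in diameter and 10 mm high without a rim. Origin at the centre of its underside, z up.
- timer: White lab timer, 66 by 62 by 18 mm, a loose bystander; origin at the centre of its underside.
- marker: Blue and white marker pen lying flat, 124 mm long (its y), 14 mm thick, a loose bystander; origin under its middle.
Mind the look-alikes: they are no part of the job. What is shaped like the reagent_bottle but green is not meant. Leave any orange look-alike of the dish_pink alone.

How it is judged:
By the outcome, as a careful person would: the job done as asked, in the order asked, and still so for the second after the job is handed in, with the robot touching nothing.
It also fails if it takes over 134 s, if anything falls off the work surface, if the arm or the gripper's body presses on something with over 40 N, if the wrist force passes 120 N, or if a joint passes its speed limit or range.

ROBOT

A 7-joint arm with a two-finger parallel gripper is mounted at the origin on a cart in front of the work surface, level with it; the furniture and walls round the work are solid. World frame = base frame: x ahead of the robot, y to its left, z up, the work surface at z = 0. Lengths are in m, angles in rad, forces in N, time in s.
With the tool pointing down it reaches from about 0.425 to 0.95 m from the base axis. Payload 4.7 kg.
Tool frame: the origin (TCP) lies on the centre line of the jaws, within the pads' length; the fingertips stand robot.nose_length ahead of it and the grasp point (between the pads) lies 8 mm behind it (robot.nose_length is the distance from the TCP to the fingertips, in m); z points along the fingers, y is the line along which they close (so a half turn about z gives the same grasp; the last joint's range is limited). The gripper opens to 85 mm and grips with 20 to 120 N. Pads are 22 mm wide; open, the fingers measure 114 mm over their backs; the gripper's body (76 mm by 85 mm) begins 54 mm behind the grasp point. The pads swing forward as they close: fully open they stand 13 mm farther back than shut.
Start: joints at [-1.269, 0.469, -0.049, 1.532, 0.024, 1.141, -0.082], TCP at [0.219, 0.638, 0.242] pointing down, gripper open.
Joint ranges: [-2.59, 2.59], [-0.33, 1.99], [-1.39, 1.29], [0.1, 2.45], [-1.04, 4.18], [0.21, 1.99], [-2.66, 2.66]. Speed limits (rad/s): [2.57, 2.57, 3.14, 3.14, 3.14, 3.14, 3.14].

INTERFACE

Orientations are given as [roll, pitch, yaw] about the fixed x, y, z axes, in that order (R = Rz(yaw) Ry(pitch) Rx(roll)).
In Python, from plant import robot gives the robot as it stands. Calls block until the motion is done:
- robot.goto(position, orientation): joint-space move of the TCP to a pose.
- robot.move_straight(position, vel=0.15, attitude=None, contact_N=None): straight line of the TCP; attitude=None keeps the orientation; vel is the mean speed in m/s. With contact_N (N) it stops when the force on the tool has changed by that much, and returns True; else False.
- robot.move_joints(angles): joint-space move.
- robot.grip(opening, strength=None): opening from 0.0 (shut) to 1.0 (fully open); strength is the grip in N (None keeps the last); returns when the fingers have stopped.
- robot.sleep(seconds).
- robot.inverse_kinematics(position, orientation): joint angles nearest the present ones, or None.
- robot.sense(): the state.
- robot.grab_frame(name): name is "side" or "top" or "wrist"; returns a dict with "image" (480x640x3 uint8, red, green, blue), "range_z" (480x640 float32, m along the optical axis (not along the pixel's ray), 0 where there is no reading), "fx", "fy", "cx", "cy" (pixels), "dist_coeffs" ([k1, k2, p1, p2, k3] as OpenCV has them; the pictures are not rectified), "R" (3x3) and "t" (3): a world point X has camera coordinates R X + t. Camera axes: x right, y down, z forward; pixel columns grow to the right and rows downward; lengths in m; the calibration is good to about 2 mm. A picture is of the moment at which its call begins.
A pose or a line that the arm cannot do raises robot.IKError and nothing moves.
- robot.close_job(): hands the job in; it is judged then, once.
The state is a dict: "t": time; "joint_pos": joint angles; "joint_velocities": joint speeds; "effort": joint torques, N m; "tcp_pos": TCP position; "tcp_rot": TCP orientation; "wrist_force": force on the tool from outside, world axes, zero at the start; "torque": the same for the moment, N m; "opening": opening from 0.0 (shut) to 1.0 (fully open); "gripper_force": force on a finger pad.
Only numpy, scipy, OpenCV 4.12 (cv2) and the standard library are available. Lean on these libraries where they do the work, as an engineer would, in place of code of your own. Each camera call takes 0.05 s, during which the arm holds its last target. There are 200 camera calls.

## Working session

There is one attempt and no reset: what is moved stays moved. The work goes in short steps, each a Python script; the robot and the scene stay as the last script left them, time stands still between calls to the robot, and variables do not carry over. Pictures are saved under pics/ and viewed, at most 14 in all, crops included, and the job is handed in when it is done.

```bash
ls; mkdir -p pics; python3 - <<'E'
from plant import robot
import cv2,numpy as np,pickle
s=robot.sense();print(s['t'],s['tcp_pos'],s['tcp_rot'],s['opening'],robot.nose_length)
for n in('top','side'):
    f=robot.grab_frame(n);pickle.dump(f,open(n+'.pkl','wb'));cv2.imwrite(f'pics/{n}0.png',f['image'][:,:,::-1])
    print(n,f['fx'],f['dist_coeffs'],-np.array(f['R']).T@np.array(f['t']),np.array(f['R'])[2])
E
```

```text
pics
0.0 [0.21902829 0.63788248 0.24125108] [-3.13963628e+00  5.02704570e-05  2.81084649e+00] 1.0011006898244295 0.011
top 617.9020425057385 [-0.02436263  0.          0.          0.          0.        ] [0.38702176 0.00333093 1.68791951] [ 0.06872075  0.00504925 -0.99762316]
side 508.83703399088233 [-0.09406224  0.          0.          0.          0.        ] [0.53893169 0.87918645 0.58954666] [-0.04973051 -0.84109133 -0.53860212]
```

View pics/top0.png

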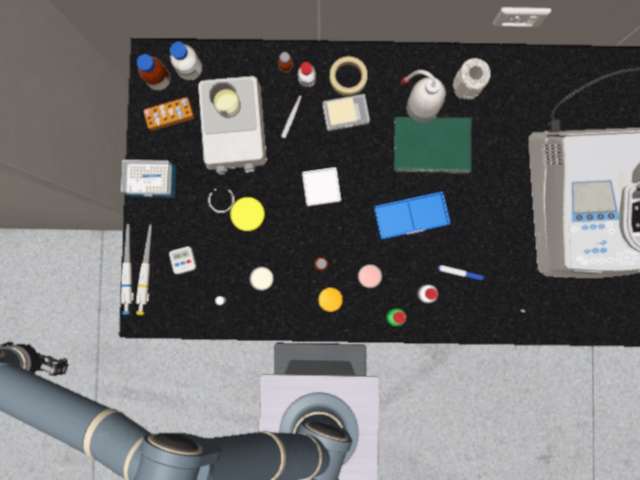

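View pics/side0.png

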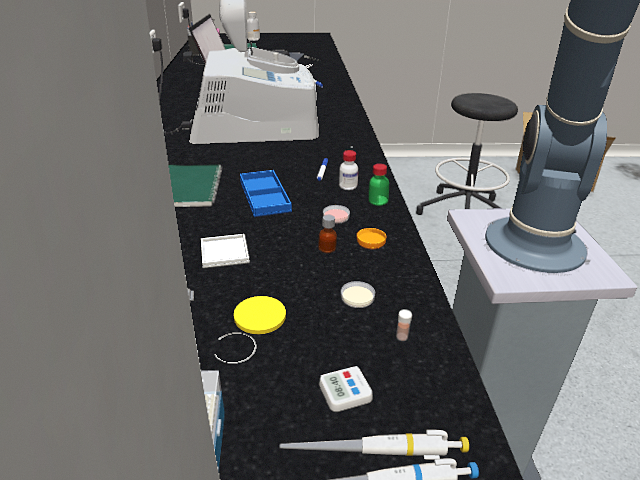

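The top view has +x up and +y left. These could be taken for the targets:
- **Red caps:** clear bottle (428,294), which is the one meant. The green bottle (397,318) and the back bottle (307,73) are not.
- **Droppers:** (321,264) is meant. The back one (285,62) is not.
- **Vial:** (220,300).
- **Dishes:** pink (370,276) and cream (262,278). The orange one (330,300) is a look-alike.
- **Places:** stand (248,214), white tray (322,187), blue tray (412,215).
- **Bystanders:** timer (182,260), marker (461,272).

```bash
cat > h.py <<'E'
import numpy as np,cv2
def ray(f,uv):
    K=np.array([[f['fx'],0,f['cx']],[0,f['fy'],f['cy']],[0,0,1]])
    p=cv2.undistortPoints(np.array(uv,float).reshape(-1,1,2),K,np.array(f['dist_coeffs'],float)).reshape(-1,2)
    R=np.array(f['R']);return -R.T@np.array(f['t']),np.c_[p,np.ones(len(p))]@R
def onplane(f,uv,z):
    c,d=ray(f,uv);return c+d*((z-c[2])/d[:,2])[:,None]
def proj(f,X):
    K=np.array([[f['fx'],0,f['cx']],[0,f['fy'],f['cy']],[0,0,1]])
    return cv2.projectPoints(np.array(X,float).reshape(-1,1,3),cv2.Rodrigues(np.array(f['R']))[0],np.array(f['t'],float),K,np.array(f['dist_coeffs'],float))[0].reshape(-1,2)
def blob(f,near,lo,hi,win):
    """contour of the HSV-masked blob nearest to pixel `near` inside a window"""
    u,v=map(int,near);h=cv2.cvtColor(f['image'],cv2.COLOR_RGB2HSV)
    lo,hi=np.array(lo),np.array(hi)
    if lo[0]>hi[0]: m=cv2.inRange(h,np.array([0,lo[1],lo[2]]),hi)|cv2.inRange(h,lo,np.array([180,hi[1],hi[2]]))
    else: m=cv2.inRange(h,lo,hi)
    w=np.zeros_like(m);w[max(0,v-win):v+win+1,max(0,u-win):u+win+1]=255
    cs=cv2.findContours(m&w,cv2.RETR_EXTERNAL,cv2.CHAIN_APPROX_NONE)[0]
    return max(cs,key=cv2.contourArea) if cs else None
def centre(f,near,lo,hi,win,z):
    """world centre of blob, and its mean diameter, on plane z"""
    c=blob(f,near,lo,hi,win)
    if c is None:return None
    P=onplane(f,c.reshape(-1,2),z)[:,:2].astype(np.float32)
    (x,y),r=cv2.minEnclosingCircle(P);M=cv2.moments(c)
    g=onplane(f,[[M['m10']/M['m00'],M['m01']/M['m00']]],z)[0]
    return g,2*r,cv2.minAreaRect(P)
E
python3 - <<'E'
from h import *;import pickle
f=pickle.load(open('top.pkl','rb'))
W=((0,0,130),(180,70,255))
T=dict(red=((430,294),(170,120,90),(10,255,255),12,.095),drop=((321,264),(0,0,70),(180,70,255),6,.078),
vial=((220,300),*W,9,.051),pink=((370,276),(165,30,120),(15,140,255),17,.015),cream=((262,278),(0,0,120),(60,120,255),17,.015),
stand=((248,214),(20,120,120),(40,255,255),24,.010),white=((322,187),*W,28,.012),blue=((412,215),(95,120,80),(120,255,255),48,.022))
for k,(n,lo,hi,w,z) in T.items():
    r=centre(f,n,lo,hi,w,z)
    if r is None: print(k,None);continue
    g,d,rc=r;px=proj(f,g)[0];d0=f['range_z'][int(px[1]),int(px[0])]
    c,dd=ray(f,px);h=(c+dd[0]*d0)[2]
    print(k,px.round(1),g.round(4),'d %.4f h %.4f'%(d,h),np.round(rc[0],4),np.round(rc[1],4),round(rc[2],1),'R',np.hypot(*g[:2]).round(3))
im=f['image'][220:340,140:500][:,:,::-1];cv2.imwrite('pics/crop0.png',cv2.resize(im,None,fx=2.2,fy=2.2,interpolation=2))
E
```

```text
red [431.4 293.5] [ 0.3759 -0.2845  0.095 ] d 0.0311 h 0.0915 [ 0.3759 -0.2847] [0.0231 0.0284] 1.0 R 0.471
drop [321.  263.2] [0.4495 0.0007 0.078 ] d 0.0257 h 0.0787 [0.4495 0.    ] [0.024  0.0221] 46.0 R 0.45
vial [219.5 300. ] [0.3485 0.2671 0.051 ] d 0.0254 h 0.0548 [0.3486 0.2672] [0.0211 0.0239] 1.1 R 0.439
pink [369.  275.7] [ 0.4206 -0.1299  0.015 ] d 0.0615 h 0.0153 [ 0.421  -0.1298] [0.0567 0.0596] 1.0 R 0.44
cream [261.1 278.1] [0.4089 0.1619 0.015 ] d 0.0632 h 0.0146 [0.4092 0.1622] [0.0595 0.0597] 1.0 R 0.44
stand [247.  213.6] [0.5844 0.2053 0.01  ] d 0.0946 h 0.0130 [0.5846 0.2052] [0.0908 0.0932] 1.0 R 0.619
white [321.2 186. ] [0.6635 0.0036 0.012 ] d 0.1302 h 0.0080 [0.6637 0.0036] [0.0961 0.0965] 9.2 R 0.664
blue [411.6 214.7] [ 0.5877 -0.2429  0.022 ] d 0.2133 h 0.0131 [ 0.5872 -0.2431] [0.0964 0.1976] 13.3 R 0.636
```

View pics/crop0.png

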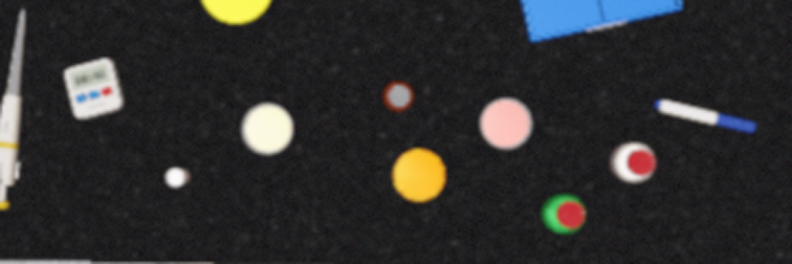

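The crop confirms the choices: the clear bottle's red cap is at about (640,162), the green decoy at (571,214), the dropper at (398,96), pink at (506,123), cream at (267,128), orange at (419,175) and the vial at (176,177). The measured sizes and heights match the descriptions. Next I check IK, then take the first pick, starting with a fingertip-height touch.

```bash
cat > p.py <<'E'
import numpy as np
P=dict(red=(.3759,-.2845),drop=(.4495,.0007),vial=(.3485,.2671),pink=(.4206,-.1299),cream=(.4089,.1619),stand=(.5845,.2053),white=(.6636,.0036),bayB=(.598,-.2888),bayA=(.5764,-.1974))
O=lambda yaw:[np.pi,0,yaw]
HP=np.pi/2
E
python3 - <<'E'
from plant import robot
from p import *
for k,(x,y) in P.items():
    r=[]
    for yaw in (0,HP/2,HP,HP+.23,1.5*HP,np.pi,-HP/2,-HP):
        a=[robot.inverse_kinematics([x,y,z],O(yaw)) for z in (.012,.2)]
        r.append((round(yaw,2),)+tuple(None if q is None else round(float(q[6]),1) for q in a))
    print(k,r)
E
```

```text
red [(0, -0.1, -0.7), (0.79, 0.7, 0.1), (1.57, 1.3, 0.8), (1.8, 1.3, 1.1), (2.36, 1.5, 1.7), (3.14, 2.6, 2.4), (-0.79, -0.9, -1.4), (-1.57, -1.7, -2.2)]
drop [(0, -1.1, -1.5), (0.79, -0.4, -0.7), (1.57, 0.3, 0.0), (1.8, 0.5, 0.3), (2.36, 1.0, 0.8), (3.14, 1.7, 1.6), (-0.79, -1.5, -2.1), (-1.57, 2.1, 2.6)]
vial [(0, -1.8, -2.2), (0.79, -1.2, -1.5), (1.57, -0.5, -0.7), (1.8, -0.3, -0.5), (2.36, 0.1, 0.1), (3.14, 0.8, 0.8), (-0.79, -2.2, None), (-1.57, 2.1, 2.3)]
pink [(0, -0.7, -1.1), (0.79, 0.1, -0.4), (1.57, 0.9, 0.4), (1.8, 1.1, 0.6), (2.36, 1.5, 1.2), (3.14, 2.1, 1.9), (-0.79, -1.2, -1.8), (-1.57, -2.0, -2.6)]
cream [(0, -1.5, -1.9), (0.79, -0.9, -1.2), (1.57, -0.2, -0.4), (1.8, -0.0, -0.2), (2.36, 0.5, 0.4), (3.14, 1.1, 1.1), (-0.79, -1.9, -2.5), (-1.57, 2.4, 2.7)]
stand [(0, -1.5, -1.7), (0.79, -0.8, -1.0), (1.57, -0.1, -0.2), (1.8, 0.1, -0.0), (2.36, 0.6, 0.5), (3.14, 1.2, 1.2), (-0.79, -2.0, -2.2), (-1.57, 2.5, 2.6)]
white [(0, -1.1, -1.3), (0.79, -0.4, -0.5), (1.57, 0.3, 0.2), (1.8, 0.5, 0.4), (2.36, 0.9, 0.9), (3.14, 1.6, 1.6), (-0.79, -1.7, -1.8), (-1.57, 2.3, -2.6)]
bayB [(0, -0.5, -0.7), (0.79, 0.3, 0.1), (1.57, 1.1, 0.9), (1.8, 1.2, 1.1), (2.36, 1.6, 1.6), (3.14, 2.2, 2.4), (-0.79, -1.2, -1.4), (-1.57, -2.0, -2.2)]
bayA [(0, -0.8, -0.8), (0.79, 0.0, -0.0), (1.57, 0.8, 0.7), (1.8, 1.1, 1.0), (2.36, 1.5, 1.5), (3.14, 2.1, 2.1), (-0.79, -1.3, -1.5), (-1.57, -2.1, -2.3)]
```

```bash
python3 - <<'E'
from plant import robot
from p import *
import cv2
robot.grip(.38,40)
y=HP+.23
robot.goto([.46,-.24,.12],O(y)); print(robot.sense()['t'])
robot.move_straight([.46,-.24,.03],vel=.2)
print(robot.move_straight([.46,-.24,-.003],vel=.03,contact_N=4)); s=robot.sense();print('touch',s['tcp_pos'],s['opening'],s['wrist_force'],s['t'])
robot.move_straight([.46,-.24,.15],vel=.25)
robot.grip(.75)
robot.goto([P['red'][0],P['red'][1],.2],O(y)); s=robot.sense();print(s['t'],s['tcp_pos'])
f=robot.grab_frame('wrist');import pickle;pickle.dump(f,open('w1.pkl','wb'));cv2.imwrite('pics/w1.png',f['image'][:,:,::-1])
from h import *
print(proj(f,[[*P['red'],.095],[*P['red'],0]]), -np.array(f['R']).T@np.array(f['t']))
E
```

```text
3.875
True
touch [ 0.46004692 -0.23997731  0.01042823] 0.37987512500789744 [-6.78618781e-01 -2.62296859e-03  5.76723274e+00] 5.175
6.8 [ 0.37561386 -0.28474377  0.20044864]
[[319.95691391 241.65410794]
 [319.61670604 210.1369412 ]] [ 0.35934132 -0.21674079  0.33302394]
```

View pics/w1.png

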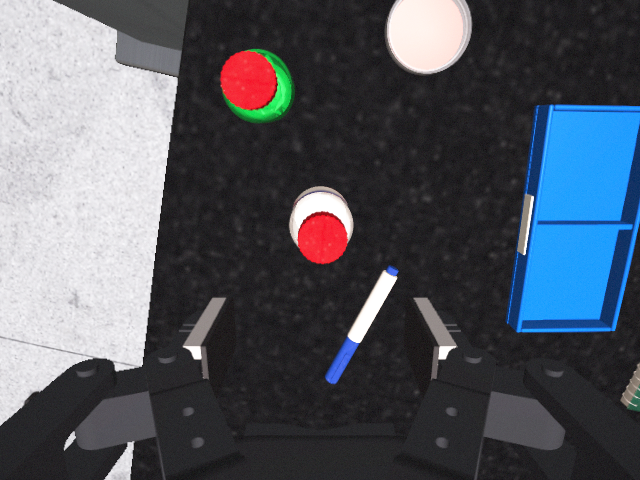

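The wrist view shows the red cap at (322,238), where I predicted (320,242), so the position is good to about 1.5 mm. The marker is clear at (360,325). Pick it and place it in the -y bay.

```bash
cat > act.py <<'E'
from plant import robot
from p import *
from h import *
import pickle
def st(m):
    s=robot.sense();print(m,'t%.1f'%s['t'],np.round(s['tcp_pos'],4),'op %.3f gf %.1f'%(s['opening'],s['gripper_force']),np.round(s['wrist_force'],1),flush=True);return s
def pick(xy,z,yaw,pre,N,zh=.2,go=True):
    robot.grip(pre,N)
    if go: robot.goto([*xy,zh],O(yaw))
    robot.move_straight([*xy,z+.03],vel=.2)
    if robot.move_straight([*xy,z],vel=.08,contact_N=8): st('UNEXPECTED CONTACT'); raise SystemExit
    robot.grip(0.0,N); s=st('gripped')
    robot.move_straight([*xy,max(z+.09,.15)],vel=.2); return s['tcp_pos'][2]
def place(xy,z,yaw,rel,zh=.2,up=.1):
    """z: expected TCP height at touch-down"""
    robot.goto([*xy,zh],O(yaw)); st('held')
    robot.move_straight([*xy,z+.008],vel=.15)
    c=robot.move_straight([*xy,z-.003],vel=.02,contact_N=2.5); st('down %s'%c)
    robot.grip(rel); robot.move_straight([*xy,z+up],vel=.15); st('released')
def shot(n,name):
    f=robot.grab_frame(n);pickle.dump(f,open(name+'.pkl','wb'));cv2.imwrite(f'pics/{name}.png',f['image'][:,:,::-1]);return f
E
python3 - <<'E'
from act import *
y=HP+.23
z=pick(P['red'],.090,y,.75,40,go=False)
place(P['bayB'],z+.004,y,.65)
shot('wrist','w2')
E
```

```text
gripped t8.5 [ 0.3764 -0.2849  0.0906] op 0.352 gf 39.2 [-0.7 -0.5  5.3]
held t10.0 [ 0.5958 -0.2897  0.1988] op 0.349 gf 39.6 [-0.2 -0.5 -1.1]
down True t11.3 [ 0.5984 -0.2889  0.0947] op 0.348 gf 40.1 [ 0.2 -0.2  4. ]
released t12.5 [ 0.5975 -0.2882  0.1937] op 0.647 gf 0.0 [ 0.  -0.7 -0.1]
```

View pics/w2.png

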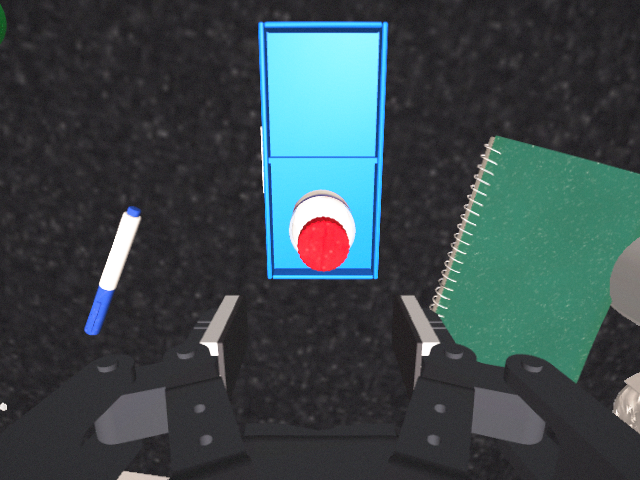

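The red-capped bottle stands upright at (322,230), inside the lower bay. Next are the dropper and the vial.

```bash
python3 - <<'E'
from act import *
y=HP+.23
z=pick(P['drop'],.071,y,.6,35)
place(P['bayA'],z+.004,y,.5,up=.12)
y=2.36
z=pick(P['vial'],.037,y,.6,25)
place(P['white'],z+.004,y,.45,up=.15)
shot('wrist','w3');shot('side','s3')
E
```

```text
gripped t15.5 [0.4503 0.0008 0.0716] op 0.277 gf 34.2 [-0.  -0.4  5.3]
held t17.1 [ 0.5756 -0.1958  0.1985] op 0.276 gf 34.2 [ 0.9  0.  -1. ]
down True t18.4 [ 0.5768 -0.1975  0.0757] op 0.278 gf 34.4 [0.9 0.3 4.8]
released t19.7 [ 0.5758 -0.1969  0.1947] op 0.500 gf 0.0 [ 0.4 -0.3 -0.3]
gripped t23.6 [0.3489 0.2675 0.0374] op 0.229 gf 24.4 [ 0.1 -0.5  3.1]
held t25.8 [0.6631 0.0055 0.1993] op 0.224 gf 24.4 [0.3 0.9 0.1]
down True t27.4 [0.664  0.0037 0.0415] op 0.227 gf 24.6 [-0.7  0.1  4.7]
released t28.9 [0.6629 0.0039 0.1903] op 0.453 gf 0.0 [ 1.2 -0.5 -0.8]
```

View pics/s3.png

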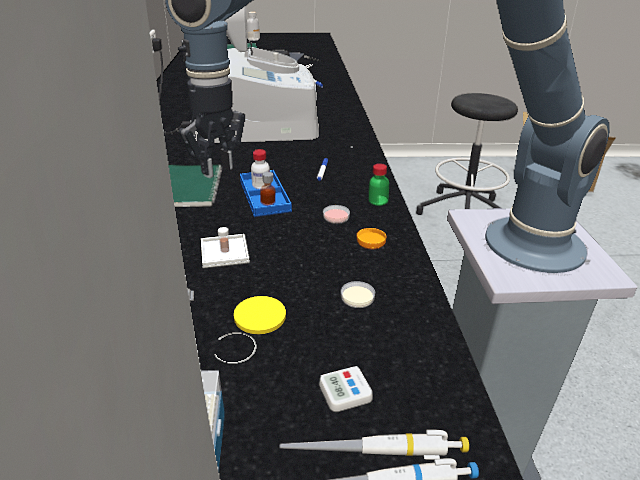

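The red-capped and dropper bottles stand in the blue tray at (260,180) and the vial in the white tray at (224,241), all upright. Next come the dishes: I refine the stand and both dishes with the wrist camera and touch the bench for the fingertip height.

```bash
python3 - <<'E'
from act import *
C=dict(stand=((20,120,120),(40,255,255),.010),cream=((0,0,150),(60,120,255),.015),pink=((165,20,120),(15,140,255),.015))
for k,yaw in (('stand',2.36),('cream',2.36),('pink',HP)):
    robot.goto([*P[k],.25],O(yaw)); robot.sleep(.3); f=robot.grab_frame('wrist'); pickle.dump(f,open('w_'+k+'.pkl','wb'))
    lo,hi,z=C[k]; px=proj(f,[*P[k],z])[0]; r=centre(f,px,lo,hi,120,z)
    cv2.imwrite(f'pics/w_{k}.png',f['image'][:,:,::-1])
    print(k,px.round(),P[k],'wrist',r[0].round(4),'d',round(r[1],4),np.round(r[2][0],4),np.round(r[2][1],4))
st('')
E
```

```text
stand [321. 201.] (0.5845, 0.2053) wrist [0.585  0.2061 0.01  ] d 0.0903 [0.586 0.205] [0.0889 0.0888]
cream [320. 202.] (0.4089, 0.1619) wrist [0.4089 0.1626 0.015 ] d 0.0599 [0.4096 0.1614] [0.0546 0.0587]
pink [319. 204.] (0.4206, -0.1299) wrist [ 0.4217 -0.1303  0.015 ] d 0.0557 [ 0.4218 -0.1309] [0.0539 0.054 ]
 t32.8 [ 0.4208 -0.1292  0.25  ] op 0.446 gf 0.0 [-1.2 -0.6  0.1]
```

View pics/w_pink.png

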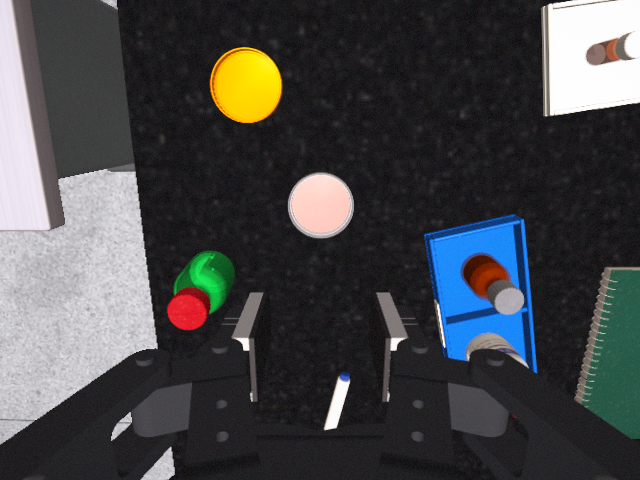

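The wrist and top views agree within about 1 mm. In the wrist view pink is at (321,205), with orange (246,86) and the green bottle (205,285) clear of it. Squeeze-centre pink on two axes and place it on the stand.

```bash
cat >> act.py <<'E'
def dish(xy,z=None):
    """centre the dish by squeezing across y, then across the other axis, and lift; returns TCP z of the grip"""
    robot.grip(.88,20); robot.goto([*xy,.12],O(HP)); robot.move_straight([*xy,.035],vel=.2)
    if z is None:
        c=robot.move_straight([*xy,-.004],vel=.03,contact_N=4); s=st('touch %s'%c); z=s['tcp_pos'][2]+.006
        if z>.02: raise SystemExit
    robot.move_straight([*xy,z],vel=.1)
    robot.grip(0.,20); st('squeeze1'); robot.grip(.88)
    robot.move_straight([*xy,z],vel=.1,attitude=O(0)); robot.grip(0.,20); s=st('squeeze2'); 
    robot.move_straight([*xy,.12],vel=.15); st('lifted'); return z
E
python3 - <<'E'
from act import *
z=dish((.421,-.130)); print(z)
place((.585,.2055),z+.010,HP,.88,zh=.12,up=.11)
shot('wrist','w5')
open('z.txt','w').write(str(z))
E
```

```text
touch True t35.4 [ 0.4209 -0.13    0.0017] op 0.881 gf 4.0 [-0.4  1.   8.3]
squeeze1 t36.0 [ 0.4209 -0.1299  0.0077] op 0.703 gf 20.8 [-0.1 -0.5  5.2]
squeeze2 t38.3 [ 0.421 -0.13   0.008] op 0.707 gf 20.7 [-0.5  1.   4.6]
lifted t39.2 [ 0.4206 -0.1296  0.1195] op 0.712 gf 21.7 [-0.4 -0.5 -0.5]
0.007705560327805236
held t40.5 [0.5849 0.2031 0.1199] op 0.708 gf 21.7 [-0.2 -0.2 -0.9]
down True t41.8 [0.5853 0.2057 0.0179] op 0.707 gf 22.2 [-0.8  0.   4. ]
released t43.0 [0.5842 0.2055 0.1269] op 0.877 gf 0.0 [0.  0.4 0.1]
```

View pics/w5.png

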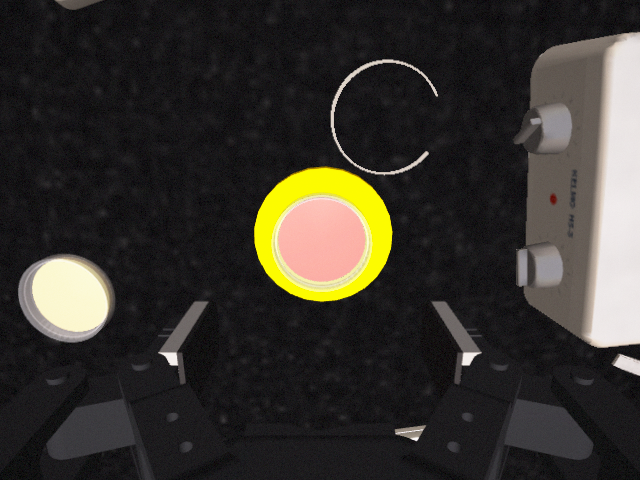

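Pink sits on the stand at (322,243), with the stand centred at (323,234). I check this numerically for parallax.

```bash
python3 - <<'E'
from h import *;import pickle
f=pickle.load(open('w5.pkl','rb'))
h=cv2.cvtColor(f['image'],cv2.COLOR_RGB2HSV)
y=cv2.inRange(h,np.array([22,130,120]),np.array([38,255,255]))
c=max(cv2.findContours(y,cv2.RETR_EXTERNAL,cv2.CHAIN_APPROX_NONE)[0],key=cv2.contourArea)
for nm,cc,z in (('stand',c,.010),('pink',blob(f,(322,243),(165,20,120),(12,140,255),55),.025)):
    P=onplane(f,cc.reshape(-1,2),z)[:,:2].astype(np.float32); e=cv2.fitEllipse(P); print(nm,np.round(e[0],4),np.round(e[1],4))
E
```

```text
stand [0.586  0.2055] [0.0888 0.0895]
pink [0.5851 0.2076] [0.0522 0.0528]
```

Pink is centred within about 1 mm, so cream goes to the same TCP position.

```bash
python3 - <<'E'
from act import *
z=float(open('z.txt').read())
dish((.409,.1622),z)
place((.585,.2055),z+.025,HP,.88,zh=.12,up=.11)
shot('wrist','w6'); robot.goto([.45,.0,.3],O(HP)); robot.sleep(.3); f=shot('side','s6'); shot('top','t6'); st('')
cv2.imwrite('pics/s6c.png',cv2.resize(f['image'][130:350,180:420][:,:,::-1],None,fx=2.5,fy=2.5,interpolation=2))
E
```

```text
squeeze1 t45.2 [0.4097 0.1625 0.0087] op 0.709 gf 20.6 [-0.8 -0.8  5.2]
squeeze2 t47.5 [0.409  0.1622 0.008 ] op 0.710 gf 20.8 [-1.9 -0.1  5.6]
lifted t48.4 [0.4084 0.1622 0.1195] op 0.706 gf 21.7 [-0.6  0.1 -0.2]
held t49.6 [0.5841 0.205  0.1191] op 0.708 gf 21.7 [-0.1 -0.6  0.1]
down True t50.7 [0.5853 0.2057 0.0329] op 0.708 gf 22.2 [-0.5  0.5  6. ]
released t51.9 [0.5842 0.2055 0.1418] op 0.879 gf 0.0 [ 0.5  0.3 -0.3]
 t53.5 [4.501e-01 3.000e-04 2.998e-01] op 0.883 gf 0.0 [0.6 0.1 0.8]
```

View pics/s6c.png

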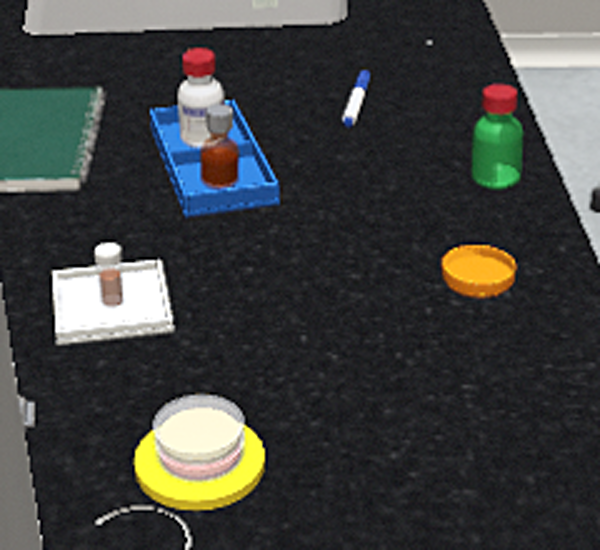

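View pics/w6.png

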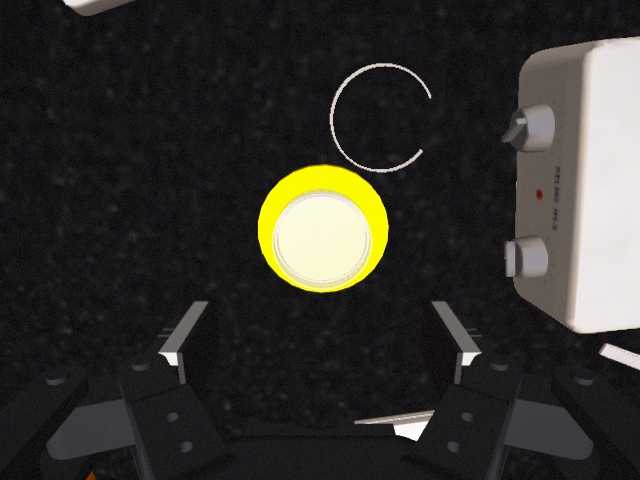

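View pics/t6.png

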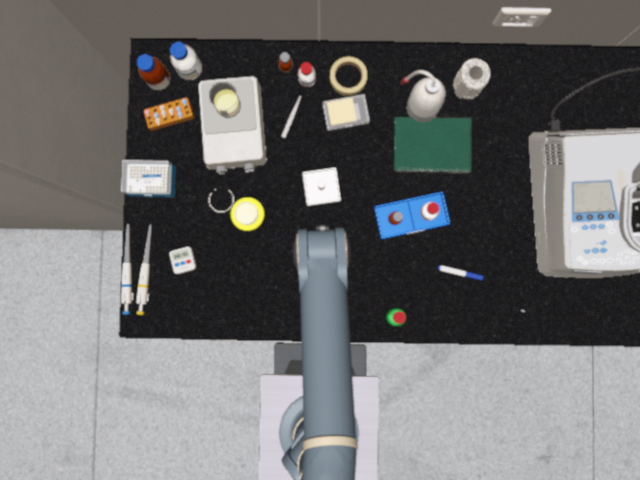

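The side and top views show the bottles upright, one in each bay: red cap (430,210), dropper (396,218). The vial is in the white tray at (321,187), and cream sits squarely on pink on the stand at (247,214). The timer (182,260) and marker (461,272) have not moved. Handing in.

```bash
python3 -c "
from plant import robot
print(robot.close_job())"
```

```text
the job is handed in; nothing more can be done
None
```

The job is handed in at about 54 s of the 134 s limit: both bottles in the blue tray (one per bay), the vial in the white tray, and cream stacked on pink on the yellow stand, with the timer and marker left in place.

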